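Clamp the stone on the tilted carving rest

ROBOT

A 7-joint arm with a two-finger parallel gripper is mounted at the origin on a cart in front of the work surface, level with it; the furniture and walls round the work are solid. World frame = base frame: x ahead of the robot, y to its left, z up, the work surface at z = 0. Lengths are in m, angles in rad, forces in N, time in s.
With the tool pointing down it reaches from about 0.425 to 0.925 m from the base axis. Payload 6.8 kg.
Tool frame: the origin (TCP) lies on the centre line of the jaws, within the pads' length; the fingertips stand 14 mm ahead of it and the grasp point (between the pads) lies 5 mm behind it; z points along the fingers, y is the line along which they close (so a half turn about z gives the same grasp; the last joint's range is limited). The gripper opens to 85 mm and grips with 20 to 120 N. Pads are 22 mm wide; open, the fingers measure 114 mm over their backs; the gripper's body (76 mm by 85 mm) begins 54 mm behind the grasp point. The pads swing forward as they close: fully open they stand 13 mm farther back than shut.
Start: joints at [1.033, 0.477, 0.022, 1.555, -0.011, 1.109, -0.083], TCP at [0.281, -0.614, 0.245] pointing down, gripper open.
Joint ranges: [-2.96, 2.96], [-0.34, 2.1], [-1.41, 1.46], [0.24, 2.44], [-1.37, 4.51], [0.17, 1.92], [-2.96, 2.96]. Speed limits (rad/s): [2.39, 2.39, 3.14, 3.14, 3.14, 3.14, 3.14].

INTERFACE

Orientations are given as a unit quaternion [w, x, y, z].
In Python, from station import bot gives the robot as it stands. The module is installed in compiled form; this text tells all that it offers.
- The arm moves only by the tool drive_tool, never from a script. Its argument "commands" is a list of rows, each an object with "hand": the opening, from 0 (shut) to 1 (fully open); "translation": the shift along the world's x, y, z in mm, a list of three; "angular": the turn, a rotation vector about the world's x, y, z in rad, a list of three. In form: [{"hand": hand, "translation": [tx, ty, tz], "angular": [ax, ay, az]}, ...]. A call has 1 to 12 rows; each row is the pose to reach, as a shift and turn from the pose commanded when the call began; what a row does not reach only later rows make up. A row lasts 1/8 s, in which the tool goes at most 62.5 mm and 10.7 degrees, less where a joint would pass 70% of its speed; a pose out of reach is approached as far as the arm can. A call with a gripper value outside its range is refused whole. The fingers move at their own pace and stop on an object; "force" is the grip in N (left out, the last holds). Time passes only in rows, so rows that repeat a pose let the fingers close. It gives the time, the measured TCP pose, the force, the opening and the grip force at its end, in the units of the state.
- bot.get_obs(): the state, without advancing time (a new reading comes with each control period).
- bot.read_camera(name): name is "side" or "top"; returns the picture (384x512x3 uint8, red, green, blue); there is no depth.
- bot.camera_model(name): a dict with "fx", "fy", "cx", "cy" (pixels), "view" (4x4, takes a point from world to camera coordinates). Camera axes: x right, y up, looking along -z (the intrinsics and any distortion apply to the point x, -y, -z); pixel columns grow to the right and rows downward; lengths in m; the calibration is good to about 2 mm. A picture is of the moment at which its call begins. camera_model takes no time and is no camera call.
- bot.hand_in(): hands the job in; it is judged then, once.
Trained networks look in the newest picture that a camera, given by its name, has taken for a name from the list of things; names that differ only in an ending like _2 or _b are one class to them, and where a whole thing is asked for, a point or a joint stands for the part that bears it (a point fixed in the world has none). Each returns a list of dicts, best first, with "score" (0 to 1); they miss things now and then, are a little off and sometimes report something else, mostly with a low value. They report only what shows in the picture. A call takes as long as a camera call. They do not tell look-alikes from the thing itself.
- bot.find_in(camera, query): "position" ([column, row] in pixels, amid what is visible of it).
- bot.outline_of(camera, query): "pixels" (384x512 bool, what is visible of it) and "position" ([column, row] in pixels, amid what is visible of it).
The state is a dict: "t": time; "q": joint angles; "joint_vel": joint speeds; "joint_torque": joint torques, N m; "eef_pos": TCP position; "tool_rot": TCP orientation; "contact_force": force on the tool from outside, world axes, zero at the start; "torque": the same for the moment, N m; "gripper_width": opening from 0.0 (shut) to 1.0 (fully open); "grasp_force": force on a finger pad.
Only numpy, scipy, OpenCV 4.12 (cv2) and the standard library are available. Lean on these libraries where they do the work, as an engineer would, in place of code of your own. Each camera call takes 0.05 s, during which the arm holds its last target. There are 200 camera calls.

TASK

Clamp the stone block on the green tilted carving rest: loosen the black tee-handled set screw that locks the sliding jaw's collar on its bar, slide the jaw down the slope until its brass face bears on the stone with a light press, then turn the set screw fully tight again so that the jaw stays clamped. Loosen the screw before you move the jaw, do not crush or shift the stone, and leave the chisel, the hammer and the tin beside the rest where they are.

Things in the scene. Friction and masses are not known exactly. Their poses are not given: they have to be found in the camera images.
- rest: Green carving rest, fixed to the bench: base plate 250 x 216 mm under a table tilted 28 deg, low edge near the robot, high edge 0.18 m up. Origin: centre of its underside, x to the high edge, z up; up the slope is (0.883, 0, 0.469), out of the table (-0.469, 0, 0.883). A 36 mm ledge at the low edge holds the stone. An 18 mm guide bar runs up the slope at y = -0.072, 42 mm off the table.
- jaw_collar (a joint): Slide of the jaw's collar on the bar, m: 0 at the top, grows down the slope to the stone, which it meets near 0.085; end stop 0.12. Steel collar 54 mm across, 40 mm long; a dark 16 mm arm reaches left from it over the table. Screw loose: it stays where left and moves with about 2 N downwards, 6 N upwards. Screw tight: it holds over 40 N.
- jaw_face (a point): Centre of the jaw's brass facing (80 x 44 mm), the face that bears on the stone's upper side. Axes: x up the slope, y to the left, z out of the table.
- set_screw (a joint): Turn of the set screw, rad: 0 fully tight (end stop), grows anticlockwise seen from outside, looking onto its handle; other end stop 1.9. It starts tight. Above 0.5 the collar is free, below 0.45 the screw bites the bar, below 0.25 it is properly tight. It stays where it is left; turning takes up to 0.2 N m.
- tee (a point): Middle of the screw's black tee handle: 72 mm long (x), 14 mm thick (y), 20 mm high (10 mm each side of this point). z points out along the screw, square to the table: 28 deg from vertical, leaning to the low edge. Turns with the screw, rides with the collar, whose boss is 42 mm below. Screw at 0: x is 0.97 rad anticlockwise (seen from outside) of up-slope. It stands above all else on the rest.
- stone: Loose rock-faced sandstone block, 85 mm along the slope, 92 mm wide, 98 mm high square to the table, about 0.9 kg, resting on the table against the ledge. Origin: centre of its underside; z out of the table, x up the slope.
- chisel: Wood-handled chisel, 180 mm long, lying on the bench to the left of the rest; origin at the centre of its underside. Bystander.
- mallet: Small hammer with a wooden handle, 216 mm long, head 92 mm, lying on the bench to the left of the rest, beyond the chisel; origin at the centre of its underside. Bystander.
- wax_tin: Round lidded tin with a pale label, 106 mm wide, 89 mm high, standing on the bench to the right of the rest; origin at the centre of its underside. Bystander.
Things that resemble listed ones, but are neither listed nor needed, are in the scene too. What is shaped like the stone but blue is not meant.

How it is judged:
By the outcome, as a careful person would: the job done as asked, in the order asked, and still so for the second after the job is handed in, with the robot touching nothing.
It also fails if it takes over 43 s, if anything falls off the work surface, if the arm or the gripper's body presses on something with over 40 N, if the wrist force passes 120 N, or if a joint passes its speed limit or range.

## Working session

There is one attempt and no reset: what is moved stays moved. The work goes in short steps, Python scripts to look and compute and a tool call to move; the robot and the scene stay as the last step left them, time stands still between calls to the robot, and variables do not carry over. Pictures are saved under pics/ and viewed, at most 10 in all, crops included, and the job is handed in when it is done.

Besides the shell and the picture viewer there is one more tool, called after "Emit:" by a JSON object that holds its "api" and its "payload", one argument or row to a line. drive_tool: Moves the arm, as the interface text tells. Its arguments: {"type":"object","properties":{"commands":{"type":"array","items":{"type":"object","properties":{"hand":{"type":"number"},"translation":{"type":"array","items":{"type":"number"}},"angular":{"type":"array","items":{"type":"number"}}}}},"force":{"type":"number"}},"required":["commands"]}

```bash
mkdir -p pics
python3 - <<'E'
from station import bot
import cv2, numpy as np
for c in ("side","top"):
    im=bot.read_camera(c); cv2.imwrite(f"pics/{c}0.png",im[...,::-1])
    m=bot.camera_model(c); print(c,{k:(np.round(v,4).tolist() if k=='view' else v) for k,v in m.items()})
    for q in ("rest","tee","set_screw","jaw_face","jaw_collar","stone","wax_tin"):
        print(q,[(np.round(d["position"],1).tolist(),round(d["score"],2)) for d in bot.find_in(c,q)][:3])
print(bot.get_obs())
E
```

```text
side {'fx': 463.5304325769356, 'fy': 463.5304325769356, 'cx': 263.2290541067577, 'cy': 193.04781386410238, 'view': [[-0.9939, -0.1077, -0.0246, 0.5287], [0.02, -0.3946, 0.9186, -0.1136], [-0.1086, 0.9125, 0.3943, -1.4414], [0.0, 0.0, 0.0, 1.0]]}
rest [([234.5, 217.4], 0.79)]
tee [([244.1, 153.7], 0.44), ([237.2, 170.5], 0.33)]
set_screw [([242.0, 153.0], 0.62)]
jaw_face [([234.8, 169.2], 0.71)]
jaw_collar [([236.4, 172.9], 0.7)]
stone [([201.7, 265.4], 0.84), ([337.2, 244.6], 0.6), ([274.1, 209.5], 0.55)]
wax_tin [([302.0, 184.8], 0.68)]
top {'fx': 393.3986230823963, 'fy': 393.3986230823963, 'cx': 256.5121849188866, 'cy': 195.15237100548478, 'view': [[0.0135, -0.9999, 0.0023, 0.1308], [0.9989, 0.0136, 0.0442, -0.5021], [-0.0443, 0.0017, 0.999, -1.5189], [0.0, 0.0, 0.0, 1.0]]}
rest [([272.3, 166.4], 0.97), ([355.3, 216.9], 0.19)]
tee [([273.9, 164.1], 0.62), ([292.9, 168.1], 0.53)]
set_screw [([293.0, 170.4], 0.48)]
jaw_face [([280.8, 160.0], 0.55)]
jaw_collar [([287.6, 162.1], 0.67)]
stone [([207.4, 149.8], 0.97), ([244.1, 247.8], 0.67), ([257.5, 194.3], 0.56)]
wax_tin [([353.5, 216.4], 0.89)]
{'t': 0.8, 'q': array([ 1.03290342,  0.47696057,  0.02237188,  1.55542254, -0.01150025,
        1.10930191, -0.0830977 ]), 'joint_vel': array([-0.00146797,  0.00012231,  0.00064436, -0.00172972, -0.00074116,
       -0.00021019, -0.00093965]), 'joint_torque': array([-1.03582708e-03, -5.96259427e+01,  1.60606138e+00, -2.81534207e+01,
        1.25722706e-02,  1.56687554e-03, -5.68238960e-06]), 'eef_pos': array([ 0.28128348, -0.61360484,  0.24532429]), 'tool_rot': array([1.31344288e-05, 9.76997858e-01, 2.13249115e-01, 1.84134241e-05]), 'contact_force': array([ 0.65140521, -0.54471703,  0.26232417]), 'torque': array([-0.02762038, -0.01435623,  0.01792568]), 'grasp_force': 0.0, 'gripper_width': 1.0015156620686736}
```

Run:
```python
import cv2
a=cv2.imread("pics/side0.png")[110:310,130:400];b=cv2.imread("pics/top0.png")[90:290,170:400]
cv2.imwrite("pics/s1.png",cv2.resize(a,None,fx=2.96,fy=2.96,interpolation=2));cv2.imwrite("pics/t1.png",cv2.resize(b,None,fx=3,fy=3,interpolation=2))
```

```text
(no output)
```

View pics/s1.png

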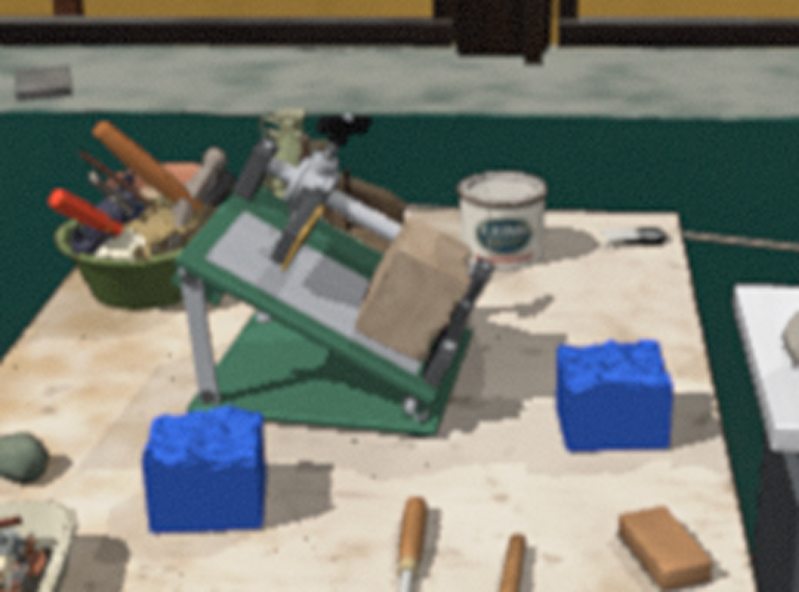

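View pics/t1.png

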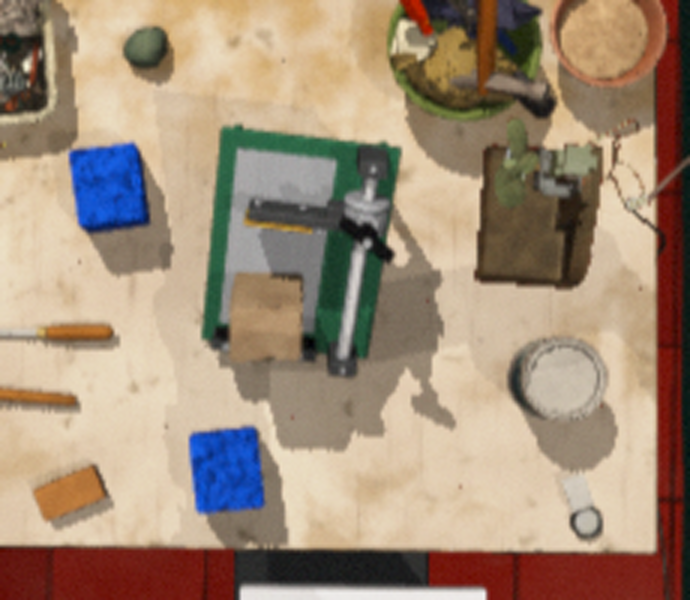

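```bash
cat > h.py <<'E'
import numpy as np, cv2
from station import bot
def P(c):
    m=bot.camera_model(c); K=np.array([[m["fx"],0,m["cx"]],[0,m["fy"],m["cy"]],[0,0,1]])
    return K@np.diag([1,-1,-1])@np.array(m["view"])[:3]
def tri(s,t):
    X=cv2.triangulatePoints(P("side"),P("top"),np.array(s,float).reshape(2,1),np.array(t,float).reshape(2,1)).ravel()
    return X[:3]/X[3]
def proj(c,X):
    p=P(c)@np.append(X,1); return p[:2]/p[2]
E
python3 - <<'E'
from h import *
pts={"tee":((344,126),(367,242)),"bartop":((257,165),(373,158)),"barlow":((484,270),(342,365)),"tabHL":((183,268),(224,128)),"armend":((280,258),(248,212)),"stoneHi":((358,318),(232,273)),
"collar":((313,172),(366,205))}
for k,(s,t) in pts.items():
    s=(130+s[0]/2.96,110+s[1]/2.96);t=(170+t[0]/3,90+t[1]/3);X=tri(s,t)
    print(k,X.round(3),(proj("side",X)-s).round(1),(proj("top",X)-t).round(1))
E
```

```text
tee [0.573 0.022 0.252] [0.4 0. ] [-0.1 -0.5]
bartop [0.671 0.011 0.205] [-0.5 -0.1] [0.1 0.6]
barlow [0.434 0.037 0.103] [-0.7 -0. ] [0.  0.8]
tabHL [0.71  0.182 0.164] [-0.8 -0.1] [0.2 0.9]
armend [0.618 0.154 0.163] [0.9 0.1] [-0.1 -1. ]
stoneHi [0.546 0.172 0.111] [-0.3 -0. ] [0.  0.3]
collar [0.614 0.017 0.201] [-1.4 -0.1] [0.2 1.7]
```

Run:
```python
from h import *
s=bot.read_camera("side");t=bot.read_camera("top")
for c,im,(r0,r1,c0,c1) in (("side",s,(144,164,232,262)),("top",t,(158,184,278,304))):
    g=im[r0:r1,c0:c1].max(2); m=(g<50).astype(np.uint8)
    n,l,st,ce=cv2.connectedComponentsWithStats(m)
    for i in range(1,n):
        if st[i,4]>8: print(c,ce[i]+[c0,r0],st[i], cv2.minAreaRect(np.argwhere(l==i)[:,::-1].astype(np.float32)))
    print("\n".join("".join("#" if v<50 else "+" if v<90 else "." for v in r) for r in g))
T=np.array([.573,.022,.252])
for yaw in (-.105,):
    u=np.array([.883*np.cos(yaw),.883*np.sin(yaw),.469]);l=np.array([-np.sin(yaw),np.cos(yaw),0]);n=np.cross(u,l)
    x=np.cos(.97)*u+np.sin(.97)*l
    print(u,l,n,x)
    for k in(-.036,0,.036): print(proj("side",T+k*x),proj("top",T+k*x))
```

```text
side [245.5        153.02857143] [  4   5  20  11 140] ((13.5, 10.0), (10.0, 19.0), 90.0)
..............................
..............................
..............................
..............................
........++++..................
.++++++######+...+#####+++++++
++++++########+.++######++++++
+++++###################++++++
++++####################++++++
+++++##################+++++++
+++++##################+++++++
++++++################++++++++
..++++++#########+++++++++++++
+++++++++#######++++++++++++++
+++.....+++#####++++++++++++++
+++...++..++###+++++++++++++++
+++...+...++++++++++++++++++++
+++.......++++++++++++++++++++
+++.......++++++++++++++++++++
.........+++++++++++++++++++++
top [291.35106383 168.73404255] [ 5  4 18 15 94] ((13.751678466796875, 10.42617416381836), (20.562721252441406, 7.0453948974609375), 34.99201965332031)
.++++++...............+...
+++++++..............++...
+++++++.............++....
+++++++.............++....
++++++#+............++....
+++++####+..........++....
+++++#####+..++.....+.....
+++++#######+###...++.....
.++++############..++.....
.++++++###########+++.....
.++++++###########+++.....
.++++++++####+++##++......
.++++++++++++...###+......
.++++++++++.....####+.....
++++++++++.....+#####.....
++++++++++....+#######....
+++++++++.....++#######...
+++++++++.....+++#####+...
+++++++++.....+++++###....
+++++++++.....++++++++....
+++++++++.....++++++......
++++++++.....+++++++......
++++++++.....++++++.......
++++++++.....++++++.......
++++++++.....++++++.......
++++++++.....++++++.......
[ 0.87813693 -0.09254473  0.469     ] [0.10480717 0.99449256 0.        ] [-0.46641701  0.04915456  0.883     ] [0.58286433 0.76802721 0.26512548]
[254.90543051 152.82578726] [300.19052871 177.01704347]
[246.68562132 152.62649734] [292.16097389 170.2728445 ]
[238.14229575 152.41936375] [284.02319061 163.43774208]
```

```bash
cat >> h.py <<'E'
from scipy.spatial.transform import Rotation as R
yaw=-.105
u=np.array([.883*np.cos(yaw),.883*np.sin(yaw),.469]);u/=np.linalg.norm(u);l=np.array([-np.sin(yaw),np.cos(yaw),0]);n=np.cross(u,l)
def tool(a,flip=-1): # screw angle a -> tool rotation, y=flip*tee y, z=-n
    ty=flip*(-np.sin(.97+a)*u+np.cos(.97+a)*l); return R.from_matrix(np.c_[np.cross(ty,-n),ty,-n])
def cur():
    o=bot.get_obs(); return o["eef_pos"],R.from_quat(np.roll(o["tool_rot"],-1)),o
E
python3 - <<'E'
from h import *
T=tri((245.8,152.5),(292,169.5));print(T)
p,r,o=cur()
for f in(-1,1):
    print(f,(tool(0,f)*r.inv()).as_rotvec().round(3))
for d in (.08,-.005): # TCP 5mm beyond grasp pt
    print(d,((T+d*n-p)*1000).round(0))
E
```

```text
[0.57552663 0.02261079 0.25256801]
-1 [-0.156 -0.467  0.426]
1 [ 0.638 -0.213 -2.635]
0.08 [257. 640.  78.]
-0.005 [297. 636.   3.]
```

Emit:
{"api": "drive_tool", "payload": {
  "commands": [
    {"hand": 0.6,"translation": [20,40,40],"angular": [0,0,0]},
    {"hand": 0.6,"translation": [40,100,70],"angular": [0,0,0]},
    {"hand": 0.6,"translation": [65,160,80],"angular": [0,0,0.1]},
    {"hand": 0.6,"translation": [85,215,80],"angular": [-0.04,-0.1,0.15]},
    {"hand": 0.6,"translation": [107,270,80],"angular": [-0.06,-0.17,0.2]},
    {"hand": 0.6,"translation": [130,325,80],"angular": [-0.08,-0.25,0.25]},
    {"hand": 0.6,"translation": [152,380,80],"angular": [-0.1,-0.3,0.3]},
    {"hand": 0.6,"translation": [175,435,80],"angular": [-0.12,-0.36,0.35]},
    {"hand": 0.6,"translation": [197,490,80],"angular": [-0.14,-0.42,0.4]},
    {"hand": 0.6,"translation": [220,545,80],"angular": [-0.156,-0.467,0.426]},
    {"hand": 0.6,"translation": [240,600,80],"angular": [-0.156,-0.467,0.426]},
    {"hand": 0.6,"translation": [257,640,78],"angular": [-0.156,-0.467,0.426]}
  ],
  "force": 50
}}

```text
t: 2.4
eef_pos: [0.5387, 0.0291, 0.3242]
tool_rot: [0.124, 0.88, 0.407, 0.209]
contact_force: [0.3, -1.8, -0.3]
gripper_width: 0.598
grasp_force: 0.0
```

Emit:
{"api": "drive_tool", "payload": {
  "commands": [
    {"hand": 0.6,"translation": [0,0,0],"angular": [0,0,0]},
    {"hand": 0.6,"translation": [0,0,0],"angular": [0,0,0]},
    {"hand": 0.6,"translation": [0,0,0],"angular": [0,0,0]}
  ]
}}

```text
t: 2.78
eef_pos: [0.5379, 0.0247, 0.3231]
tool_rot: [0.124, 0.882, 0.405, 0.207]
contact_force: [0.8, -0.3, 0.1]
gripper_width: 0.601
grasp_force: 0.0
```

Run:
```python
from h import *
p,r,o=cur();print(o["t"],o["q"].round(3),p,o["gripper_width"])
print((tool(0).inv()*r).as_rotvec().round(3))
T=np.array([.5755,.0226,.2526]);d=p-T;print("u,l,n off",d@u,d@l,d@n)
s=bot.read_camera("side");t=bot.read_camera("top")
print(proj("side",p),proj("top",p))
a=cv2.resize(s[90:220,180:320,::-1],None,fx=3,fy=3,interpolation=2);b=cv2.resize(t[105:235,230:350,::-1],None,fx=3,fy=3,interpolation=2)
cv2.imwrite("pics/c2.png",np.hstack([a,b]))
```

```text
2.775 [ 0.47  -0.007 -0.709  2.083  0.272  0.619 -1.136] [0.53787923 0.02473743 0.32314862] 0.6012304995766339
[-0.001 -0.001  0.002]
u,l,n off -0.00014671978607753294 -0.0018172690818941029 0.07996045907554145
[257.54766617 129.7651509 ] [293.29966098 179.07871765]
```

View pics/c2.png

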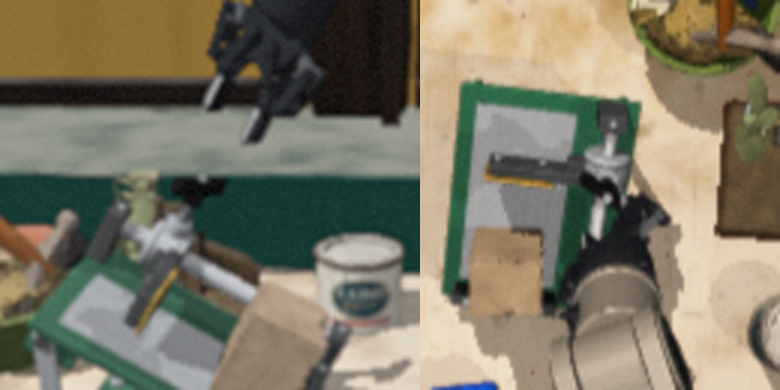

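Emit:
{"api": "drive_tool", "payload": {
  "commands": [
    {"hand": 0.6,"translation": [12,-1,-22],"angular": [0,0,0]},
    {"hand": 0.6,"translation": [24,-3,-45],"angular": [0,0,0]},
    {"hand": 0.6,"translation": [34,-4,-65],"angular": [0,0,0]},
    {"hand": 0.6,"translation": [40,-4,-75],"angular": [0,0,0]},
    {"hand": 0.6,"translation": [40,-4,-75],"angular": [0,0,0]},
    {"hand": 0.6,"translation": [40,-4,-75],"angular": [0,0,0]},
    {"hand": 0.4,"translation": [40,-4,-75],"angular": [0,0,0]},
    {"hand": 0.3,"translation": [40,-4,-75],"angular": [0,0,0]}
  ]
}}

```text
t: 3.88
eef_pos: [0.5783, 0.0223, 0.2489]
tool_rot: [0.124, 0.881, 0.406, 0.208]
contact_force: [-0.1, 0.5, -0.2]
gripper_width: 0.299
grasp_force: 0.1
```

Run:
```python
from h import *
p,r,o=cur();print(o["t"],o["q"].round(3),p,o["gripper_width"],o["contact_force"])
T=np.array([.5755,.0226,.2526]);d=p-T;print("u,l,n off",d@u,d@l,d@n)
s=bot.read_camera("side");t=bot.read_camera("top")
a=cv2.resize(s[120:200,205:285,::-1],None,fx=5,fy=5,interpolation=2);b=cv2.resize(t[130:210,250:330,::-1],None,fx=5,fy=5,interpolation=2)
cv2.imwrite("pics/c3.png",np.hstack([a,b]))
```

```text
3.875 [ 0.39   0.176 -0.676  2.104  0.595  0.505 -1.427] [0.57832183 0.02229467 0.24888451] 0.29911872470326284 [-0.10553523  0.48304893 -0.15310168]
u,l,n off 0.0007637777434991164 -7.899929791969722e-06 -0.004612745051962485
```

View pics/c3.png

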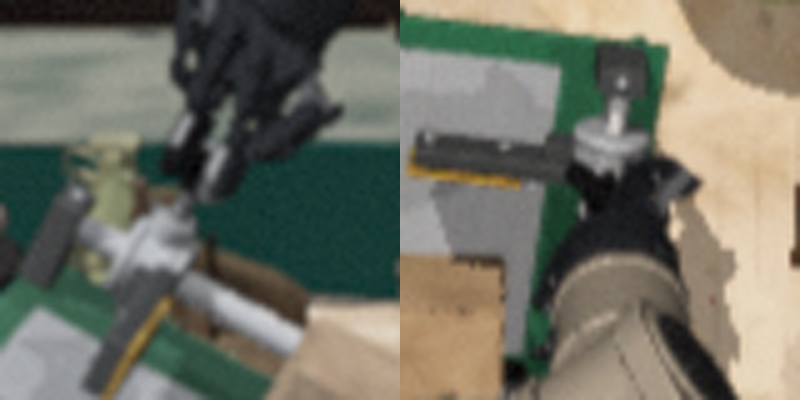

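Emit:
{"api": "drive_tool", "payload": {
  "commands": [
    {"hand": 0.2,"translation": [0,0,0],"angular": [0,0,0]},
    {"hand": 0.1,"translation": [0,0,0],"angular": [0,0,0]},
    {"hand": 0.05,"translation": [0,0,0],"angular": [0,0,0]},
    {"hand": 0.05,"translation": [0,0,0],"angular": [0,0,0]}
  ],
  "force": 50
}}

```text
t: 4.47
eef_pos: [0.5779, 0.0227, 0.2487]
tool_rot: [0.124, 0.881, 0.407, 0.208]
contact_force: [-5.7, 0.6, 5.7]
gripper_width: 0.248
grasp_force: 48.6
```

Run:
```python
from h import *
p,r,o=cur();print(o["t"],p,o["gripper_width"],o["contact_force"],o["grasp_force"],o["torque"],o["joint_torque"].round(1))
print((0.9*n).round(3), (1.1*n).round(3),[(k*n).round(3).tolist() for k in (.15,.3,.45,.6,.75,.9)])
```

```text
4.475 [0.57793059 0.02267319 0.24865024] 0.24779407423759686 [-5.65498877  0.56973228  5.72420802] 48.59842595055255 [0.14818855 1.06800509 0.03290786] [  0.4 -30.9  -1.9 -26.5   1.   -1.9   0. ]
[-0.42   0.044  0.795] [-0.513  0.054  0.971] [[-0.07, 0.007, 0.132], [-0.14, 0.015, 0.265], [-0.21, 0.022, 0.397], [-0.28, 0.029, 0.53], [-0.35, 0.037, 0.662], [-0.42, 0.044, 0.795]]
```

Emit:
{"api": "drive_tool", "payload": {
  "commands": [
    {"hand": 0.05,"translation": [0,0,0],"angular": [-0.07,0.007,0.132]},
    {"hand": 0.05,"translation": [0,0,0],"angular": [-0.14,0.015,0.265]},
    {"hand": 0.05,"translation": [0,0,0],"angular": [-0.14,0.015,0.265]}
  ]
}}

```text
t: 4.85
eef_pos: [0.5778, 0.0228, 0.2485]
tool_rot: [0.154, 0.81, 0.535, 0.187]
contact_force: [-6.6, 1.3, 5.8]
gripper_width: 0.247
grasp_force: 48.8
```

Run:
```python
from h import *
p,r,o=cur();f=o["contact_force"];m=o["torque"]
print(o["t"],p,o["gripper_width"],[round(f@v,1) for v in (u,l,n)],o["grasp_force"],[round(m@v,2) for v in (u,l,n)])
print((tool(0).inv()*r).as_rotvec().round(3))
s=bot.read_camera("side");t=bot.read_camera("top")
a=cv2.resize(s[125:185,215:275,::-1],None,fx=6.6,fy=6.6,interpolation=2);b=cv2.resize(t[140:200,260:320,::-1],None,fx=6.6,fy=6.6,interpolation=2)
cv2.imwrite("pics/c4.png",np.hstack([a,b]))
```

```text
4.85 [0.57779996 0.02276311 0.24854164] 0.24712187189654386 [np.float64(-3.2), np.float64(0.6), np.float64(8.3)] 48.78261127528276 [np.float64(0.02), np.float64(1.17), np.float64(0.06)]
[ 0.    -0.    -0.302]
```

View pics/c4.png

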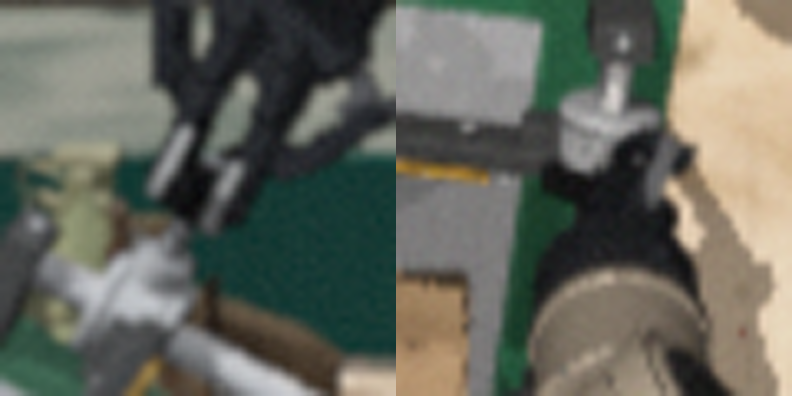

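Emit:
{"api": "drive_tool", "payload": {
  "commands": [
    {"hand": 0.05,"translation": [0,0,0],"angular": [-0.07,0.007,0.132]},
    {"hand": 0.05,"translation": [0,0,0],"angular": [-0.14,0.015,0.265]},
    {"hand": 0.05,"translation": [0,0,0],"angular": [-0.21,0.022,0.397]},
    {"hand": 0.05,"translation": [0,0,0],"angular": [-0.28,0.029,0.53]},
    {"hand": 0.05,"translation": [0,0,0],"angular": [-0.326,0.034,0.618]},
    {"hand": 0.05,"translation": [0,0,0],"angular": [-0.326,0.034,0.618]}
  ]
}}

```text
t: 5.7
eef_pos: [0.5774, 0.0228, 0.2482]
tool_rot: [0.208, 0.578, 0.78, 0.123]
contact_force: [-8.2, 1.2, 8.5]
gripper_width: 0.245
grasp_force: 49.0
```

```bash
cat >> h.py <<'E'
def rep():
    p,r,o=cur();f=o["contact_force"];m=o["torque"]
    print(o["t"],o["q"].round(2),"w",round(o["gripper_width"],3),"F uln",[round(float(f@v),1) for v in (u,l,n)],"M",[round(float(m@v),2) for v in (u,l,n)])
    d=p-np.array([.5755,.0226,.2526]);print("off uln mm",[round(float(1000*d@v),1) for v in (u,l,n)],"rot",(tool(0).inv()*r).as_rotvec().round(3))
E
python3 - <<'E'
from h import *
rep(); print((-1000*u*.08).round(1))
s=bot.read_camera("side");t=bot.read_camera("top")
a=cv2.resize(s[125:185,215:275,::-1],None,fx=6.6,fy=6.6,interpolation=2);b=cv2.resize(t[140:200,260:320,::-1],None,fx=6.6,fy=6.6,interpolation=2)
cv2.imwrite("pics/c5.png",np.hstack([a,b]))
E
```

```text
5.7 [ 0.53  0.2  -0.84  2.1   0.67  0.53 -0.48] w 0.245 F uln [-3.3, 0.4, 11.4] M [0.0, 1.42, 0.03]
off uln mm [-0.4, 0.4, -4.7] rot [ 1.000e-03 -0.000e+00 -1.001e+00]
[-70.3   7.4 -37.5]
```

View pics/c5.png

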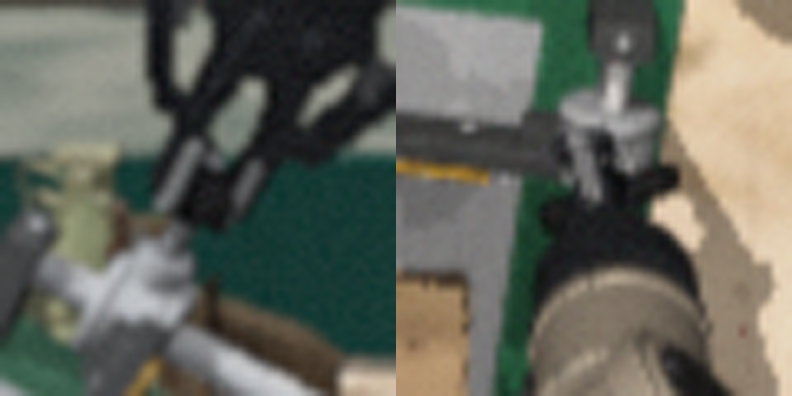

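Emit:
{"api": "drive_tool", "payload": {
  "commands": [
    {"hand": 0.05,"translation": [-7,0.7,-3.7],"angular": [0,0,0]},
    {"hand": 0.05,"translation": [-14,1.5,-7.5],"angular": [0,0,0]},
    {"hand": 0.05,"translation": [-21,2.2,-11.2],"angular": [0,0,0]},
    {"hand": 0.05,"translation": [-28,3,-15],"angular": [0,0,0]},
    {"hand": 0.05,"translation": [-35,3.7,-18.7],"angular": [0,0,0]},
    {"hand": 0.05,"translation": [-42,4.4,-22.4],"angular": [0,0,0]},
    {"hand": 0.05,"translation": [-42,4.4,-22.4],"angular": [0,0,0]}
  ]
}}

```text
t: 6.68
eef_pos: [0.5355, 0.0272, 0.2259]
tool_rot: [0.208, 0.578, 0.779, 0.123]
contact_force: [-5.8, 2.0, 7.4]
gripper_width: 0.248
grasp_force: 49.8
```

Run:
```python
from h import *
rep()
s=bot.read_camera("side");t=bot.read_camera("top")
a=cv2.resize(s[120:240,190:310,::-1],None,fx=3.3,fy=3.3,interpolation=2);b=cv2.resize(t[130:250,210:330,::-1],None,fx=3.3,fy=3.3,interpolation=2)
cv2.imwrite("pics/c6.png",np.hstack([a,b]))
```

```text
6.675 [ 0.52  0.16 -0.83  2.2   0.7   0.46 -0.56] w 0.248 F uln [-1.8, 1.4, 9.4] M [0.1, 0.94, 0.05]
off uln mm [-48.1, 0.4, -4.7] rot [-0.  0. -1.]
```

View pics/c6.png

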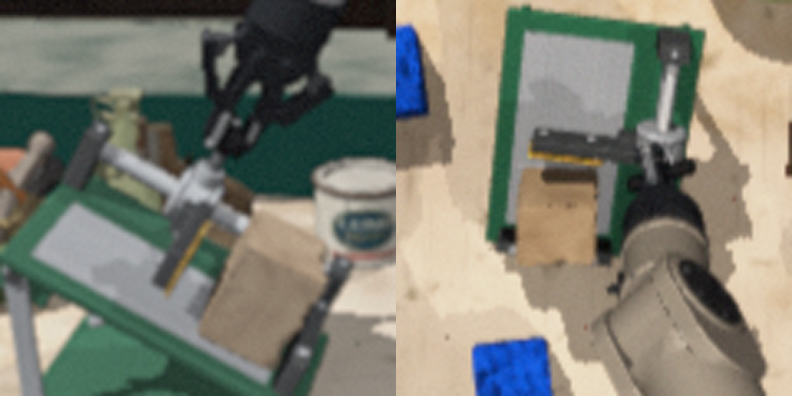

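Emit:
{"api": "drive_tool", "payload": {
  "commands": [
    {"hand": 0.05,"translation": [-6,0.6,-3.2],"angular": [0,0,0]},
    {"hand": 0.05,"translation": [-12,1.3,-6.4],"angular": [0,0,0]},
    {"hand": 0.05,"translation": [-18,1.9,-9.6],"angular": [0,0,0]},
    {"hand": 0.05,"translation": [-22,2.3,-11.7],"angular": [0,0,0]},
    {"hand": 0.05,"translation": [-25,2.6,-13.3],"angular": [0,0,0]},
    {"hand": 0.05,"translation": [-25,2.6,-13.3],"angular": [0,0,0]}
  ]
}}

```text
t: 7.52
eef_pos: [0.5111, 0.0298, 0.2128]
tool_rot: [0.208, 0.578, 0.779, 0.123]
contact_force: [-3.4, 0.9, 6.3]
gripper_width: 0.242
grasp_force: 49.5
```

```bash
python3 -c "
from h import *
rep()"
```

```text
7.525 [ 0.5   0.13 -0.83  2.27  0.74  0.43 -0.63] w 0.242 F uln [-0.2, 0.5, 7.2] M [0.03, 0.55, 0.03]
off uln mm [-75.9, 0.4, -4.7] rot [-0.001  0.001 -1.   ]
```

Approach the contact slowly.

Emit:
{"api": "drive_tool", "payload": {
  "commands": [
    {"hand": 0.05,"translation": [-1.3,0.1,-0.7],"angular": [0,0,0]},
    {"hand": 0.05,"translation": [-2.6,0.3,-1.4],"angular": [0,0,0]},
    {"hand": 0.05,"translation": [-4,0.4,-2.1],"angular": [0,0,0]},
    {"hand": 0.05,"translation": [-5.3,0.6,-2.8],"angular": [0,0,0]},
    {"hand": 0.05,"translation": [-5.3,0.6,-2.8],"angular": [0,0,0]}
  ]
}}

```text
t: 8.15
eef_pos: [0.5061, 0.0304, 0.2102]
tool_rot: [0.208, 0.578, 0.779, 0.124]
contact_force: [-1.7, 1.0, 7.0]
gripper_width: 0.244
grasp_force: 49.5
```

```bash
python3 -c "
from h import *
rep()"
```

```text
8.15 [ 0.5   0.13 -0.83  2.28  0.74  0.42 -0.64] w 0.244 F uln [1.7, 0.8, 7.0] M [0.11, 0.16, 0.01]
off uln mm [-81.6, 0.4, -4.7] rot [-0.001  0.001 -1.   ]
```

Emit:
{"api": "drive_tool", "payload": {
  "commands": [
    {"hand": 0.05,"translation": [-0.9,0.1,-0.5],"angular": [0,0,0]},
    {"hand": 0.05,"translation": [-1.8,0.2,-0.9],"angular": [0,0,0]},
    {"hand": 0.05,"translation": [-1.8,0.2,-0.9],"angular": [0,0,0]}
  ]
}}

```text
t: 8.52
eef_pos: [0.5051, 0.0305, 0.2097]
tool_rot: [0.209, 0.578, 0.779, 0.124]
contact_force: [3.7, 0.3, 6.5]
gripper_width: 0.246
grasp_force: 49.2
```

Run:
```python
from h import *
rep()
s=bot.read_camera("side");t=bot.read_camera("top")
a=cv2.resize(s[150:230,210:290,::-1],None,fx=5,fy=5,interpolation=2);b=cv2.resize(t[140:220,230:310,::-1],None,fx=5,fy=5,interpolation=2)
cv2.imwrite("pics/c7.png",np.hstack([a,b]))
```

```text
8.525 [ 0.5   0.12 -0.83  2.28  0.75  0.42 -0.65] w 0.246 F uln [6.3, 0.6, 4.0] M [0.07, -0.61, 0.07]
off uln mm [-82.6, 0.4, -4.6] rot [-0.002  0.002 -0.999]
```

View pics/c7.png

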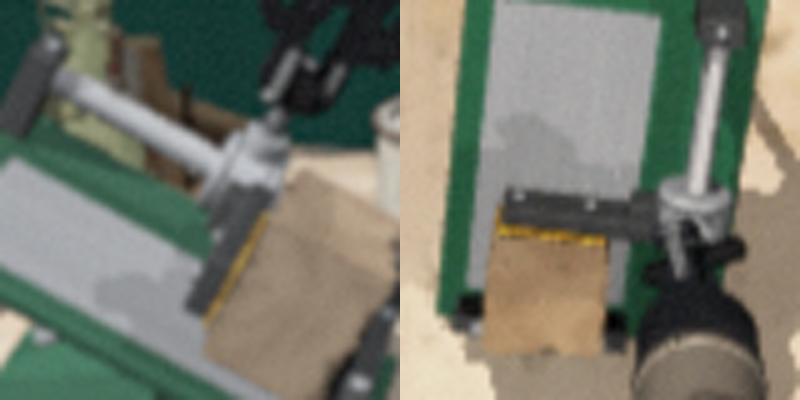

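Emit:
{"api": "drive_tool", "payload": {
  "commands": [
    {"hand": 0.05,"translation": [-0.9,0.1,-0.5],"angular": [0,0,0]},
    {"hand": 0.05,"translation": [-0.9,0.1,-0.5],"angular": [0,0,0]}
  ]
}}

```text
t: 8.88
eef_pos: [0.5049, 0.0305, 0.2097]
tool_rot: [0.209, 0.578, 0.779, 0.125]
contact_force: [7.3, -1.6, 4.4]
gripper_width: 0.243
grasp_force: 49.1
```

```bash
python3 -c "
from h import *
rep()"
```

```text
8.875 [ 0.5   0.12 -0.82  2.28  0.75  0.41 -0.65] w 0.243 F uln [8.6, -0.9, 0.4] M [0.01, -1.19, 0.05]
off uln mm [-82.8, 0.5, -4.6] rot [-0.003  0.002 -0.999]
```

Emit:
{"api": "drive_tool", "payload": {
  "commands": [
    {"hand": 0.05,"translation": [0,0,0],"angular": [0.07,-0.007,-0.132]},
    {"hand": 0.05,"translation": [0,0,0],"angular": [0.14,-0.015,-0.265]},
    {"hand": 0.05,"translation": [0,0,0],"angular": [0.21,-0.022,-0.397]},
    {"hand": 0.05,"translation": [0,0,0],"angular": [0.28,-0.029,-0.53]},
    {"hand": 0.05,"translation": [0,0,0],"angular": [0.35,-0.037,-0.662]},
    {"hand": 0.05,"translation": [0,0,0],"angular": [0.42,-0.044,-0.795]},
    {"hand": 0.05,"translation": [0,0,0],"angular": [0.466,-0.049,-0.883]},
    {"hand": 0.05,"translation": [0,0,0],"angular": [0.466,-0.049,-0.883]},
    {"hand": 0.05,"translation": [0,0,0],"angular": [0.466,-0.049,-0.883]}
  ]
}}

```text
t: 10.0
eef_pos: [0.5055, 0.0304, 0.2101]
tool_rot: [0.124, 0.881, 0.406, 0.21]
contact_force: [9.1, -1.1, 3.9]
gripper_width: 0.245
grasp_force: 49.0
```

```bash
python3 -c "
from h import *
rep()"
```

```text
10.0 [ 0.38  0.11 -0.7   2.29  0.71  0.4  -1.62] w 0.245 F uln [9.9, -0.1, -0.8] M [-0.07, -1.56, -0.08]
off uln mm [-82.1, 0.4, -4.5] rot [-0.003  0.003  0.002]
```

Emit:
{"api": "drive_tool", "payload": {
  "commands": [
    {"hand": 0.05,"translation": [0,0,0],"angular": [0.028,-0.003,-0.053]},
    {"hand": 0.05,"translation": [0,0,0],"angular": [0.047,-0.005,-0.088]},
    {"hand": 0.05,"translation": [0,0,0],"angular": [0.047,-0.005,-0.088]}
  ]
}}

```text
t: 10.38
eef_pos: [0.5056, 0.0303, 0.2101]
tool_rot: [0.114, 0.9, 0.362, 0.216]
contact_force: [9.1, -1.2, 4.4]
gripper_width: 0.245
grasp_force: 49.0
```

```bash
python3 -c "
from h import *
rep()"
```

```text
10.375 [ 0.37  0.11 -0.69  2.29  0.71  0.4  -1.72] w 0.245 F uln [10.1, -0.3, -0.4] M [-0.15, -1.57, 0.47]
off uln mm [-82.1, 0.4, -4.5] rot [-0.003  0.004  0.1  ]
```

Emit:
{"api": "drive_tool", "payload": {
  "commands": [
    {"hand": 0.35,"translation": [0,0,0],"angular": [0,0,0]},
    {"hand": 0.5,"translation": [1,0,0.5],"angular": [0,0,0]},
    {"hand": 0.55,"translation": [1,0,0.5],"angular": [0,0,0]},
    {"hand": 0.55,"translation": [1,0,0.5],"angular": [0,0,0]},
    {"hand": 0.55,"translation": [-6,1,15],"angular": [0,0,0]},
    {"hand": 0.55,"translation": [-18,2,38],"angular": [0,0,0]},
    {"hand": 0.55,"translation": [-32,4,65],"angular": [0,0,0]},
    {"hand": 0.55,"translation": [-45,4,92],"angular": [0,0,0]},
    {"hand": 0.55,"translation": [-45,-30,130],"angular": [0,0,0]},
    {"hand": 0.55,"translation": [-45,-80,150],"angular": [0,0,0]},
    {"hand": 0.55,"translation": [-45,-130,160],"angular": [0,0,0]},
    {"hand": 0.55,"translation": [-45,-180,160],"angular": [0,0,0]}
  ]
}}

```text
t: 11.88
eef_pos: [0.4584, -0.1513, 0.3697]
tool_rot: [0.114, 0.9, 0.362, 0.215]
contact_force: [0.6, 0.8, 0.1]
gripper_width: 0.553
grasp_force: 0.0
```

Run:
```python
from h import *
rep()
s=bot.read_camera("side");t=bot.read_camera("top")
a=cv2.resize(s[130:250,190:310,::-1],None,fx=3.3,fy=3.3,interpolation=2);b=cv2.resize(t[130:250,210:330,::-1],None,fx=3.3,fy=3.3,interpolation=2)
cv2.imwrite("pics/c8.png",np.hstack([a,b]))
```

```text
11.875 [ 0.46 -0.18 -0.2   2.13 -0.16  0.71 -0.45] w 0.553 F uln [0.5, 0.9, -0.2] M [0.09, 0.47, 0.05]
off uln mm [-31.9, -185.2, 149.5] rot [-0.002  0.001  0.1  ]
```

View pics/c8.png

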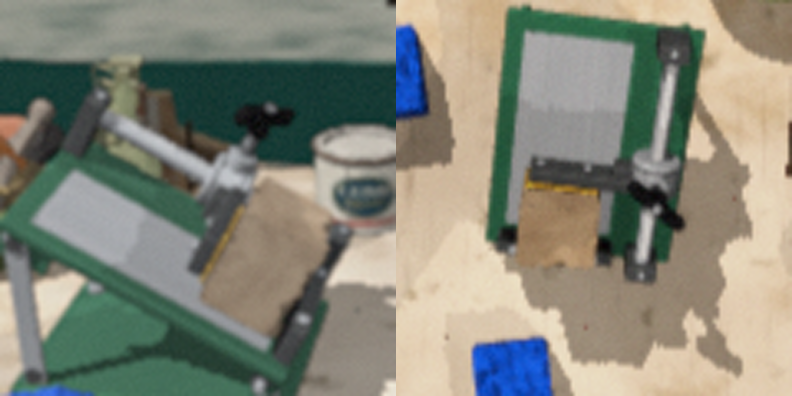

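```bash
python3 -c "
from station import bot
print(bot.hand_in())"
```

```text
the job is handed in; nothing more can be done
None
```

The job is handed in at about 12 s on the robot's clock: I loosened the screw about 1 rad, slid the jaw 83 mm onto the stone with roughly 9 N, then turned the screw back to its end stop; the last picture shows the brass face against the stone, the screw handle at its starting angle, the tin in place and the gripper clear (chisel and hammer not re-checked, judge's result not shown).

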